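Catch the bowl dolly on its shelf runway

ROBOT

A 7-joint arm with a two-finger parallel gripper is mounted at the origin on the work surface. World frame = base frame: x ahead of the robot, y to its left, z up, the work surface at z = 0. Lengths are in m, angles in rad, forces in N, time in s.
With the tool pointing down it reaches from about 0.4 to 0.9 m from the base axis. Payload 5.6 kg.
Tool frame: the origin (TCP) lies midway between the tips of the shut fingers; the grasp point (between the pads) lies r.hold_point_z behind it (r.hold_point_z is the distance from the TCP to the grasp point, in m); z points along the fingers, y is the line along which they close (so a half turn about z gives the same grasp; the last joint's range is limited). The gripper opens to 92 mm and grips with 3 to 60 N. Pads are 20 mm wide; open, the fingers measure 128 mm over their backs; the gripper's body (75 mm by 189 mm) begins 69 mm behind the grasp point.
Start: joints at [1.146, 0.468, -0.012, 1.603, 0.006, 1.071, -0.056], TCP at [0.242, -0.603, 0.215] pointing down, gripper open.
Joint ranges: [-2.53, 2.53], [-0.31, 2.02], [-1.57, 1.55], [0.28, 2.44], [-1.29, 4.43], [0.15, 1.84], [-2.92, 2.92]. Speed limits (rad/s): [2.57, 2.57, 3.14, 3.14, 3.14, 3.14, 3.14].

INTERFACE

Orientations are given as a unit quaternion [w, x, y, z].
In Python, from bench import r gives the robot as it stands. The module is installed in compiled form; this text tells all that it offers.
- The arm moves only by the shell command python3 -m inch 'ROWS'. ROWS is JSON, a list that holds one entry, the list of rows, each a list of 7 numbers: the closure, from -1 (fully open) to 1 (shut), then the shift along the tool's x, y, z as a fraction of full scale, then the turn, a rotation vector about the tool's x, y, z as a fraction of full scale. A call has 1 to 10 rows; each row is the pose to reach, as a shift and turn from the pose commanded when the call began, along the tool's axes at that moment, turning the shorter way round; what a row does not reach only later rows make up. Full scale, the value 1, is 0.2 m for a shift and pi rad for a turn. A row lasts 1/10 s, in which the tool goes at most 50 mm and 8.59 degrees, less where a joint would pass 70% of its speed; a pose out of reach is approached as far as the arm can. A call with a number of a shift or a turn outside -1 to 1 is refused whole. A call with a gripper value outside its range is refused whole. The fingers move at their own pace and stop on an object; the grip force is fixed at half the most. Time passes only in rows, so rows that repeat a pose let the fingers close. It gives the time, the measured TCP pose, the force, the opening and the grip force at its end, in the units of the state.
- r.get_obs(): the state, without advancing time (a new reading comes with each control period).
- r.snapshot(name): name is "side" or "top" or "wrist"; returns a dict with "frame" (420x560x3 uint8, blue, green, red), "fx", "fy", "cx", "cy" (pixels), "world_to_cam" (4x4, takes a point from world to camera coordinates); the wrist camera has in their place "T_tool_cam" (4x4, takes a point from camera to tool coordinates, whose origin is the TCP and whose axes are the flange's). Camera axes: x right, y up, looking along -z (the intrinsics and any distortion apply to the point x, -y, -z); pixel columns grow to the right and rows downward; lengths in m; the calibration is good to about 2 mm. The wrist camera is an equidistant fisheye: a pixel r from the principal point sees the ray r / f radians off the axis. A picture is of the moment at which its call begins: read the wrist's pose just before it. There is no depth.
- r.job_done(): hands the job in; it is judged then, once.
Trained networks look in a picture, given as the dict that the camera call returned (one of the last four; its "shot" number tells which), for a name from the list of things; names that differ only in an ending like _2 or _b are one class to them, and where a whole thing is asked for, a point or a joint stands for the part that bears it (a point fixed in the world has none). Each returns a list of dicts, best first, with "confidence" (0 to 1); they miss things now and then, are a little off and sometimes report something else, mostly with a low value. They report only what shows in the picture. A call takes as long as a camera call.
- r.boxes_of(label, picture): "at" ([x, y, z] in m, in world coordinates, good to about 4 mm: the middle of the surface that is visible of it).
- r.silhouettes(label, picture): "region" (420x560 bool, what is visible of it).
- r.landmark_of(label, picture): "at" ([x, y, z] in m, in world coordinates, good to about 4 mm: a listed point, or the origin of a listed thing).
The state is a dict: "t": time; "qpos": joint angles; "dq": joint speeds; "joint_efforts": joint torques, N m; "eef_pos": TCP position; "orientation": TCP orientation; "force": force on the tool from outside, world axes, zero at the start; "torque": the same for the moment, N m; "width": finger opening in m; "gripper_force": force on a finger pad.
Only numpy, scipy, OpenCV 4.12 (cv2) and the standard library are available. Lean on these libraries where they do the work, as an engineer would, in place of code of your own. Each camera call takes 0.05 s, during which the arm holds its last target. There are 200 camera calls.

TASK

The glass bowl's plywood dolly is held at the top of its sloping runway by a catch. Swing the release lever beside the low end outwards, away from the runway, so that the dolly rolls off by itself; then catch it softly by its sprung front board, pressing the board in no more than about a centimetre, and hold it at a standstill for a second or so while it is still a good 6 cm short of the lip. Then ease it down against the lip without a knock, let go of it, and leave the measuring cups and the egg separator alone.

Things in the scene. Friction and masses are not known exactly. Their poses are not given: they have to be found in the camera images.
- runway: Fixed plywood runway, 130 mm wide, 720 mm long. Origin: on the shelf, on the centre line, under the uphill face of the lip. y: level, uphill along the centre line; x: sideways; z up. The release bar is on the -x side (towards the robot). Its running surface is 45 mm above the shelf at the lip and rises 70 mm per metre of y.
- lip_top (a point): Middle of the lip's top edge, uphill side: the lip is a block across the low end of the runway, 130 mm wide, 20 mm thick, top 85 mm above the shelf, with 6 mm of rubber on its uphill face (runway y = 0).
- dolly: Wheeled dolly with a glass bowl and a sprung upright board at its front (downhill); only rolls along the runway, cannot tip. Origin: middle of the top edge of the unpressed board, 172 mm above the running surface; axes as the runway's. Board 80 mm wide (x), 18 mm thick (y, faces 9 mm either side), 90 mm deep. Runway y of the origin: 490 mm at the start, 15 mm resting on the lip.
- bumper (a joint): How far the front board is pressed back uphill into the dolly (m), 0 to 0.025; spring 200 N/m, damping 1.5 N per m/s, board 60 g. Holding the dolly still by the board presses it 2.5 to 4.5 mm; more than 11 mm is a bump.
- bowl_rim (a point): Centre of the bowl's mouth, 128 mm uphill of the board's middle, 35 mm below its top; bowl 130 mm across. Dolly with all on it: nominal 0.95 kg, up to a third more or less. Gravity drives it with 7 % of its weight (0.65 N), the wheels resist with 2.1 N per m/s plus 0.02 N: free, it approaches 0.22 to 0.4 m/s (time constant 0.33 to 0.6 s).
- release (a joint): Angle of the release bar (rad): 0 = catch arm across the runway, 1.3 = end of travel. The bar is parallel to the runway, at runway x = -100 mm, 45 mm above the running surface; lever at the low end, catch arm at the high end. As it grows the lever tip swings to -x and down; from about 0.5 the dolly is free. Stays where it is left (friction 0.15 N m, about 2 N at the tip).
- lever_tip (a point): Tip of the lever, centre of its 26 mm ball. The lever is a bar 100 mm long, 14 mm (across) by 22 mm (along the runway), upright at angle 0, at runway x = -100 mm, y = 60 mm; it turns about the bar's axis 100 mm below the tip.
- cup_large: Stainless measuring cup, 80 mm across, 55 mm high, with a flat handle to its +y; origin under its middle. Leave alone.
- cup_small: Stainless measuring cup, 60 mm across, 42 mm high, with a flat handle to its +y; origin under its middle. Leave alone.
- egg_separator: White plastic egg separator, a dish 84 mm across and 28 mm high with a flat handle to its -x; origin under the dish. Leave alone.

How it is judged:
On the way, in this order (a step that is already met when the one before it is completed fails the run):
1. the dolly is released and rolls by itself, touched by nothing of the robot (value of joint release above 0.5 rad and linear speed of dolly above 0.12 m/s and contact force between each of the arm, the fingers and dolly below 0.05 N), for 0.1 s.
2. the dolly is caught: held at a standstill, its board at least 45 mm short of the lip (linear speed of dolly below 0.04 m/s and y of dolly in the frame of runway above 0.06 m), for 0.6 s.
At the end, for the whole second after the job is handed in: The dolly rests against the lip (within 10 mm), still, released by the robot, with the release lever left swung out (y of dolly in the frame of runway below 0.025 m and linear speed of dolly below 0.02 m/s and value of joint release above 0.5 rad); the robot touches nothing.
It fails at once if the dolly is bumped: its sprung front board is pressed in by more than 11 mm (value of joint bumper above 0.011 m).
It fails at once if the dolly is struck: more than 15 N between robot and dolly (contact force between any of the fingers, the arm and dolly above 15 N).
It fails at once if the dolly knocks against the lip: faster than 0.12 m/s within the last 30 mm (y of dolly in the frame of runway below 0.045 m and linear speed of dolly above 0.12 m/s).
It fails at once if a measuring cup or the egg separator is pushed about (distance of any of cup_large, cup_small, egg_separator from where it was at the start of the episode above 0.02 m).
It also fails if it takes over 35 s, if anything falls off the work surface, if the arm or the gripper's body presses on something with over 40 N, if the wrist force passes 120 N, or if a joint passes its speed limit or range.

## Working session

There is one attempt and no reset: what is moved stays moved. The work goes in short steps, Python scripts to look and compute and a shell command to move; the robot and the scene stay as the last step left them, time stands still between calls to the robot, and variables do not carry over. Pictures are saved under pics/ and viewed, at most 10 in all, crops included, and the job is handed in when it is done.

```bash
mkdir -p pics; python3 - <<'E'
from bench import r
import cv2,numpy as np
o=r.get_obs();print({k:np.round(v,3).tolist() for k,v in o.items()}, r.hold_point_z)
a=r.snapshot("top");b=r.snapshot("side")
cv2.imwrite("pics/a.png",np.hstack([a["frame"],b["frame"]])[:, :])
im=np.hstack([a["frame"],b["frame"]]);cv2.imwrite("pics/a.png",cv2.resize(im,(800,300)))
for n in ["lip_top","dolly","lever_tip","bowl_rim","runway","cup_large","cup_small","egg_separator"]:
  for p in (a,b):
    print(n,[(np.round(d["at"],3).tolist(),round(d["confidence"],2)) for d in r.landmark_of(n,p)[:2]])
E
```

```text
{'t': 0.0, 'qpos': [1.146, 0.468, -0.012, 1.604, 0.006, 1.071, -0.056], 'dq': [0.001, -0.0, 0.0, 0.001, -0.0, -0.0, 0.0], 'joint_efforts': [-0.001, -52.057, -0.013, -24.374, -0.057, 0.017, 0.0], 'eef_pos': [0.242, -0.603, 0.214], 'orientation': [-0.001, 0.982, 0.19, -0.0], 'force': [0.119, -0.222, 0.231], 'torque': [0.004, -0.036, -0.015], 'gripper_force': 0.0, 'width': 0.092} 0.0187
lip_top [([0.632, -0.251, 0.083], 0.84)]
lip_top [([0.633, -0.249, 0.083], 0.87), ([0.809, 0.099, -0.003], 0.54)]
dolly [([0.697, 0.234, 0.251], 0.97)]
dolly [([0.693, 0.237, 0.25], 0.83), ([0.633, -0.254, -0.004], 0.44)]
lever_tip [([0.538, -0.182, 0.19], 0.93)]
lever_tip [([0.537, -0.182, 0.192], 0.64)]
bowl_rim [([0.711, 0.362, 0.219], 0.7)]
bowl_rim [([0.711, 0.358, 0.21], 0.91), ([0.82, -0.107, 0.001], 0.72)]
runway [([0.631, -0.252, 0.0], 0.84)]
runway [([0.631, -0.252, -0.002], 0.72)]
cup_large [([0.632, -0.252, -0.001], 0.55)]
cup_large [([0.695, 0.234, 0.251], 0.68), ([0.818, -0.106, 0.002], 0.62)]
cup_small [([0.805, 0.094, -0.001], 0.58), ([0.632, -0.251, 0.0], 0.15)]
cup_small [([0.808, 0.098, -0.002], 0.79)]
egg_separator [([0.477, 0.373, 0.0], 0.72)]
egg_separator [([0.48, 0.372, -0.004], 0.64)]
```

View picture.

View pics/a.png

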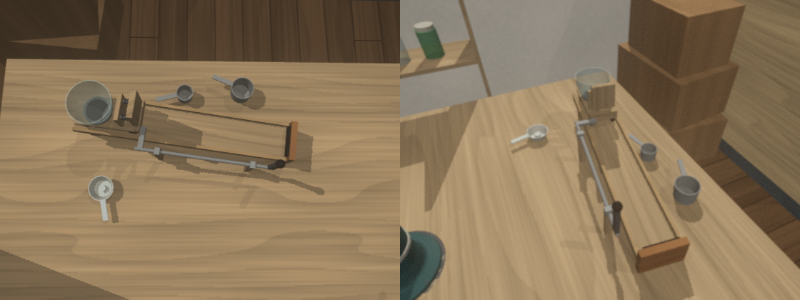

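```bash
cat > h.py <<'E'
from bench import r
import numpy as np
from scipy.spatial.transform import Rotation as Ro
O=np.array([.632,-.251,0]);u=np.array([.063,.4865,0]);u/=np.linalg.norm(u);X=np.array([u[1],-u[0],0])
W=np.array([X,u,[0,0,1]])              # world->runway rows
rw=lambda p:W@(np.array(p)-O)
def go(target,Rt=np.array([X,-u,[0,0,-1]]).T):  # runway target -> tool shift/0.2, turn/pi
    o=r.get_obs();R=Ro.from_quat(o["orientation"],scalar_first=True).as_matrix()
    d=O+W.T@np.array(target)-o["eef_pos"]
    print("t",round(o["t"],2),"tcp rw",np.round(rw(o["eef_pos"])*1e3,1),"shift",np.round(R.T@d/.2,3),"turn",np.round(Ro.from_matrix(R.T@Rt).as_rotvec()/np.pi,4))
E
python3 - <<'E'
from h import *
go([0,.06,.26])
E
```

```text
t 0.9 tcp rw [-341.4 -399.4  214.6] shift [ 2.612 -1.17  -0.227] turn [0.     0.     0.1625]
```

```bash
python3 -m inch '[[[1,0.25,-0.11,-0.2,0,0,0.045],[1,0.5,-0.22,-0.227,0,0,0.09],[1,0.75,-0.34,-0.227,0,0,0.135],[1,1,-0.45,-0.227,0,0,0.1625],[1,1,-0.45,-0.227,0,0,0.1625]]]'; python3 -c "
from h import *
go([0,.06,.26])"
```

```text
t: 1.4
eef_pos: [0.3975, -0.4416, 0.2606]
orientation: [-0.0, 0.998, -0.063, 0.001]
force: [0.1, 0.7, -0.9]
width: 0.0542
gripper_force: 0.0
t 1.4 tcp rw [-208.  -219.1  260.6] shift [ 1.044 -1.393  0.005] turn [-0.0002 -0.0005  0.0008]
```

```bash
python3 -m inch '[[[1,0.17,-0.17,0,0,0,0],[1,0.34,-0.34,0,0,0,0],[1,0.51,-0.51,0,0,0,0],[1,0.68,-0.68,0,0,0,0],[1,0.85,-0.85,0,0,0,0],[1,1,-1,0,0,0,0],[1,1,-1,0,0,0,0]]]'; python3 -c "
from h import *
go([-0.06,.065,.15])"
```

```text
t: 2.1
eef_pos: [0.6231, -0.265, 0.2593]
orientation: [-0.002, 0.998, -0.059, 0.001]
force: [0.5, -0.0, -0.2]
width: 0.0008
gripper_force: 0.0
t 2.1 tcp rw [ -7.  -15.1 259.3] shift [-0.262 -0.401  0.548] turn [-0.0014 -0.0005  0.0033]
```

```bash
python3 -m inch '[[[1,0,-0.2,0.1,0,0,0.003],[1,0,-0.4,0.3,0,0,0.003],[1,-0.1,-0.4,0.5,0,0,0.003],[1,-0.2,-0.4,0.548,0,0,0.003],[1,-0.26,-0.4,0.548,0,0,0.003],[1,-0.26,-0.4,0.548,0,0,0.003]]]'; python3 - <<'E'
from h import *
import cv2
go([-0.06,.065,.15])
p=r.snapshot("side");cv2.imwrite("pics/b.png",cv2.resize(p["frame"][200:420,180:480],(800,587)))
q=r.snapshot("top")
for n in("lever_tip","dolly"):
  for s in (p,q): print(n,[(np.round(rw(d["at"])*1e3),d["confidence"]) for d in r.landmark_of(n,s)[:1]])
go([-0.06,.065,.15])
E
```

```text
t: 2.7
eef_pos: [0.5761, -0.1876, 0.1513]
orientation: [0.0, 0.998, -0.07, 0.0]
force: [0.4, 1.2, 1.2]
width: 0.0001
gripper_force: 0.0
t 2.7 tcp rw [-63.6  55.7 151.3] shift [ 0.017 -0.047  0.006] turn [ 0.0002 -0.0002 -0.0035]
lever_tip [(array([-104.,   60.,  191.]), 0.66)]
lever_tip [(array([-96.,  55., 191.]), 0.89)]
dolly []
dolly [(array([  2., 490., 251.]), 0.87)]
t 3.0 tcp rw [-61.7  56.6 151.3] shift [ 0.008 -0.042  0.006] turn [ 0.0001 -0.0007 -0.0031]
```

View pics/b.png

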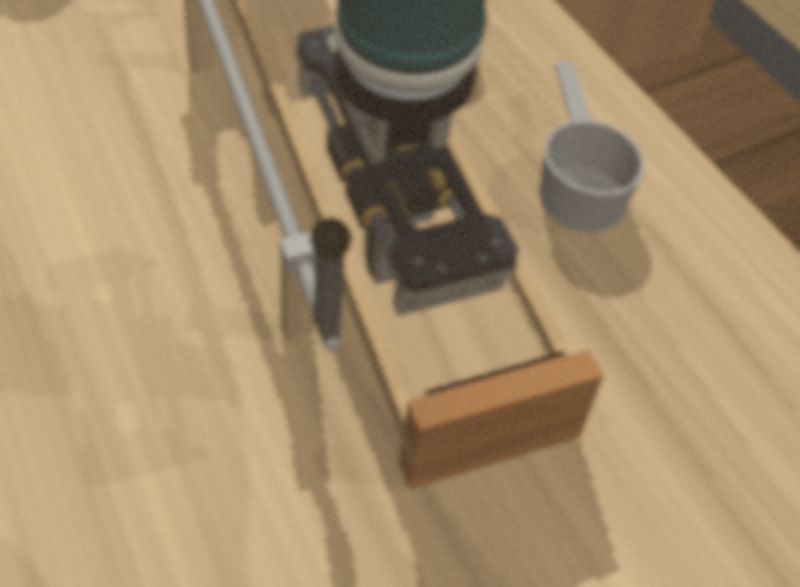

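```bash
cat > sim.py <<'E'
import numpy as np
def dolly(m,T):  # free travel & speed after T s
    tau=m/2.1;v=(.07*m*9.81-.02)/2.1
    return v*(T-tau*(1-np.exp(-T/tau))),v*(1-np.exp(-T/tau))
def sim(m,yd,v,yt,rows,lag,half=.018):
    """rows: tool-y shift/0.2 per row (downhill +). Returns max press mm, contact y, stop y, speed at end"""
    dt=1e-3;x=yt;mp=0;c=None;b=0;prev=0
    for k in rows:
        for i in range(100):
            cmd=yt-.2*(prev+(k-prev)*(i+1)/100); x+=(cmd-x)*dt/lag
            pr=max(0,x+half-(yd-.009)); dp=(pr-b)/dt if pr>0 and b>0 else 0; b=pr
            if pr>0 and c is None:c=yd
            F=max(0,200*pr+1.5*dp) if pr>0 else 0
            v+=(-(.07*m*9.81-.02*np.sign(-v))-2.1*v+F)/m*dt; yd+=v*dt; mp=max(mp,pr)
        prev=k
    return round(mp*1e3,1),c and round(c,3),round(yd,3),round(v,3)
E
python3 -m inch '[[[1,-0.15,0,0,0,0,0],[1,-0.28,0,0,0,0,0],[1,-0.41,0,0,0,0,0],[1,-0.41,0,0,0,0,0],[1,-0.26,-0.19,-0.02,0,0,-0.003],[1,-0.12,-0.38,-0.04,0,0,-0.003],[1,0.03,-0.58,-0.06,0,0,-0.003],[1,0.17,-0.78,-0.09,0,0,-0.003],[1,0.31,-0.97,-0.105,0,0,-0.003]]]'; python3 - <<'E'
from h import *
t=r.get_obs()["t"];go([0,.25,.172])
p=r.snapshot("top");t2=r.get_obs()["t"];q=r.snapshot("top")
for tt,s in((t,p),(t2,q)):
  for n in("dolly","bowl_rim"): 
    print(n,round(tt,2),[(np.round(rw(d["at"])*1e3),round(d["confidence"],2)) for d in r.landmark_of(n,s)[:1]])
go([0,.25,.172])
E
```

```text
t: 3.9
eef_pos: [0.6679, -0.0008, 0.172]
orientation: [-0.0, 0.998, -0.064, 0.001]
force: [-0.1, -0.5, -0.3]
width: 0.0008
gripper_force: 0.0
t 3.9 tcp rw [  3.4 252.8 172. ] shift [-0.017  0.014 -0.   ] turn [-0.0002 -0.0004  0.0001]
dolly 3.9 [(array([126., 363.,  -3.]), 0.68)]
bowl_rim 3.9 [(array([ -1., 503., 211.]), 0.82)]
dolly 3.95 [(array([  2., 364., 241.]), 0.96)]
bowl_rim 3.95 []
t 4.2 tcp rw [  0.9 248.8 170.8] shift [-0.005 -0.006 -0.006] turn [ 0.0004  0.0003 -0.0005]
```

```bash
cat > opt.py <<'E'
from sim import *
from scipy.optimize import differential_evolution as DE
import itertools
sc=[]
for m,d,lag in itertools.product((.8,1.0,1.27),(-.008,0,.008),(.03,.07)):
    T=.72; v=dolly(m,T)[1]; s=dolly(m,T+.275)[0]-dolly(m,T)[0]
    sc.append((m,.370-s+d,-dolly(m,T+.275)[1],.2488,lag))
print([(round(a[1],3),round(a[2],3)) for a in sc[::6]])
def sim1(a,rows):
    m,yd,v,yt,lag=a;return sim(m,yd,v,yt,list(rows),lag)
def cost(p,full=False):
    inc=np.array(p); rows=np.cumsum(inc)
    R=[sim1(a,rows) for a in sc]
    if full:return R
    return max(x[0] for x in R)+100*max(0,rows[-1]-.80)*10
if __name__=="__main__":
    import multiprocessing as mp
    b=[(.1,.25)]*2+[(.05,.2)]*3+[(0,.15)]*3+[(0,.08)]+[(0,.03)]
    x0=np.array([.2,.15,.12,.1,.08,.06,.04,.03,.02,0.])
    x0[x0<[q[0] for q in b]]=.05
    res=DE(cost,b,x0=x0,maxiter=14,popsize=3,workers=-1,updating='deferred',polish=False,seed=1)
    print(res.fun,np.round(res.x,3),np.round(np.cumsum(res.x),2));[print(*z) for z in zip([s[:2]for s in sc],cost(res.x,True))]
E
time timeout 400 python3 opt.py; nproc
```

```text
[(np.float64(0.3), np.float64(-0.234)), (np.float64(0.289), np.float64(-0.278)), (np.float64(0.278), np.float64(-0.327))]
11.8 [0.163 0.154 0.095 0.114 0.057 0.12  0.    0.058 0.01  0.027] [0.16 0.32 0.41 0.53 0.58 0.7  0.7  0.76 0.77 0.8 ]
(0.8, np.float64(0.3001381033956145)) (np.float64(10.8), np.float64(0.136), np.float64(0.119), np.float64(-0.036))
(0.8, np.float64(0.3001381033956145)) (np.float64(10.8), np.float64(0.143), np.float64(0.121), np.float64(-0.063))
(0.8, np.float64(0.3081381033956145)) (np.float64(9.2), np.float64(0.135), np.float64(0.119), np.float64(0.015))
(0.8, np.float64(0.3081381033956145)) (np.float64(9.9), np.float64(0.139), np.float64(0.121), np.float64(-0.022))
(0.8, np.float64(0.3161381033956145)) (np.float64(11.8), np.float64(0.131), np.float64(0.117), np.float64(0.068))
(0.8, np.float64(0.3161381033956145)) (np.float64(10.1), np.float64(0.136), np.float64(0.12), np.float64(0.03))
(1.0, np.float64(0.28931603411344176)) (np.float64(10.7), np.float64(0.189), np.float64(0.114), np.float64(-0.012))
(1.0, np.float64(0.28931603411344176)) (np.float64(7.8), np.
[... 548 characters left out ...]
)) (np.float64(8.9), np.float64(0.275), np.float64(0.115), np.float64(-0.013))
(1.27, np.float64(0.2776759308956879)) (np.float64(11.7), np.float64(0.275), np.float64(0.119), np.float64(-0.061))
(1.27, np.float64(0.2856759308956879)) (np.float64(10.4), np.float64(0.248), np.float64(0.115), np.float64(0.003))
(1.27, np.float64(0.2856759308956879)) (np.float64(8.2), np.float64(0.272), np.float64(0.117), np.float64(-0.033))
(1.27, np.float64(0.2936759308956879)) (np.float64(11.3), np.float64(0.209), np.float64(0.111), np.float64(0.017))
(1.27, np.float64(0.2936759308956879)) (np.float64(10.2), np.float64(0.259), np.float64(0.118), np.float64(-0.013))
4
real	0m13.455s
user	0m46.420s
sys	0m0.331s
```

```bash
cat > e.py <<'E'
import re
s=open('opt.py').read()
s=s.replace("(.8,1.0,1.27),(-.008,0,.008),(.03,.07)","(.92,1.08,1.27),(-.006,0,.006),(.015,.04)")
s=s.replace("T=.72;","T=brentq(lambda T:dolly(m,T)[0]-.12,.3,2);").replace("import itertools","import itertools\nfrom scipy.optimize import brentq")
s=s.replace("-.80)","-.96)").replace("maxiter=14,popsize=3","maxiter=110,popsize=3").replace("return max(x[0] for x in R)","return max(x[0] for x in R)+.3*np.mean([x[0] for x in R])")
s=s.replace("+[(0,.08)]+[(0,.03)]","+[(0,.12)]+[(0,.1)]")
open('opt2.py','w').write(s)
E
python3 e.py; time timeout 400 python3 opt2.py
```

```text
[(np.float64(0.294), np.float64(-0.265)), (np.float64(0.287), np.float64(-0.296)), (np.float64(0.28), np.float64(-0.327))]
10.058333333333334 [0.141 0.12  0.131 0.107 0.105 0.088 0.087 0.072 0.054 0.049] [0.14 0.26 0.39 0.5  0.6  0.69 0.78 0.85 0.9  0.95]
(0.92, np.float64(0.2940232860512717)) (np.float64(6.8), np.float64(0.162), np.float64(0.082), np.float64(-0.09))
(0.92, np.float64(0.2940232860512717)) (np.float64(5.3), np.float64(0.184), np.float64(0.085), np.float64(-0.072))
(0.92, np.float64(0.3000232860512717)) (np.float64(7.2), np.float64(0.15), np.float64(0.083), np.float64(-0.113))
(0.92, np.float64(0.3000232860512717)) (np.float64(6.5), np.float64(0.166), np.float64(0.084), np.float64(-0.101))
(0.92, np.float64(0.3060232860512717)) (np.float64(7.5), np.float64(0.14), np.float64(0.086), np.float64(-0.116))
(0.92, np.float64(0.3060232860512717)) (np.float64(7.1), np.float64(0.152), np.float64(0.086), np.float64(-0.121))
(1.08, np.float64(0.28679461616509544)) (np.float64(5.6), np.float64(0.229), np.float64(0.083), np.float64(-0.067))
(1.08, np.float64(0.28679461616509544)) (
[... 572 characters left out ...]
23)) (np.float64(6.8), np.float64(0.272), np.float64(0.082), np.float64(-0.09))
(1.27, np.float64(0.27989622091386723)) (np.float64(8.0), np.float64(0.275), np.float64(0.086), np.float64(-0.112))
(1.27, np.float64(0.28589622091386724)) (np.float64(7.7), np.float64(0.247), np.float64(0.083), np.float64(-0.076))
(1.27, np.float64(0.28589622091386724)) (np.float64(7.3), np.float64(0.269), np.float64(0.085), np.float64(-0.104))
(1.27, np.float64(0.29189622091386724)) (np.float64(8.0), np.float64(0.232), np.float64(0.082), np.float64(-0.054))
(1.27, np.float64(0.29189622091386724)) (np.float64(7.8), np.float64(0.254), np.float64(0.085), np.float64(-0.087))
real	1m9.558s
user	4m8.531s
sys	0m0.424s
```

```bash
sed -i 's/rows=np.cumsum(inc)/rows=np.append(np.cumsum(inc),[inc.sum()]*4)/; s/\[(0,.12)\]+\[(0,.1)\]/[(0,.1)]*2+[(0,.08)]*3/; s/,.02,0.\])/,.02,.01,.01,.0,.0])/; s/maxiter=110/maxiter=130/; s/rows\[-1\]-.96/rows[-1]-.98/' opt2.py; time timeout 500 python3 opt2.py
```

```text
[(np.float64(0.294), np.float64(-0.265)), (np.float64(0.287), np.float64(-0.296)), (np.float64(0.28), np.float64(-0.327))]
10.440000000000001 [0.14  0.116 0.128 0.103 0.102 0.084 0.079 0.058 0.052 0.033 0.035 0.012
 0.026] [0.14 0.26 0.38 0.49 0.59 0.67 0.75 0.81 0.86 0.9  0.93 0.94 0.97]
(0.92, np.float64(0.2940232860512717)) (np.float64(6.8), np.float64(0.171), np.float64(0.08), np.float64(-0.01))
(0.92, np.float64(0.2940232860512717)) (np.float64(4.9), np.float64(0.191), np.float64(0.08), np.float64(-0.004))
(0.92, np.float64(0.3000232860512717)) (np.float64(7.7), np.float64(0.157), np.float64(0.08), np.float64(-0.004))
(0.92, np.float64(0.3000232860512717)) (np.float64(6.5), np.float64(0.174), np.float64(0.08), np.float64(-0.005))
(0.92, np.float64(0.3060232860512717)) (np.float64(8.1), np.float64(0.148), np.float64(0.08), np.float64(0.003))
(0.92, np.float64(0.3060232860512717)) (np.float64(7.5), np.float64(0.16), np.float64(0.08), np.float64(0.001))
(1.08, np.float64(0.28679461616509544)) (np.float64(5.5), np.float64(0.232), np.float64(0.079), np.float64(-0.002))
(1.08, np.floa
[... 597 characters left out ...]
723)) (np.float64(7.3), np.float64(0.272), np.float64(0.078), np.float64(0.005))
(1.27, np.float64(0.27989622091386723)) (np.float64(8.3), np.float64(0.275), np.float64(0.078), np.float64(0.009))
(1.27, np.float64(0.28589622091386724)) (np.float64(8.2), np.float64(0.247), np.float64(0.078), np.float64(-0.001))
(1.27, np.float64(0.28589622091386724)) (np.float64(7.7), np.float64(0.269), np.float64(0.078), np.float64(0.009))
(1.27, np.float64(0.29189622091386724)) (np.float64(8.1), np.float64(0.234), np.float64(0.079), np.float64(-0.005))
(1.27, np.float64(0.29189622091386724)) (np.float64(8.3), np.float64(0.255), np.float64(0.078), np.float64(0.003))
real	3m27.030s
user	12m5.007s
sys	0m0.749s
```

```bash
python3 -m inch '[[[1,0,0.14,0.01,0,0,0],[1,0,0.26,0.018,0,0,0],[1,0,0.385,0.027,0,0,0],[1,0,0.49,0.034,0,0,0],[1,0,0.59,0.041,0,0,0],[1,0,0.675,0.047,0,0,0],[1,0,0.755,0.053,0,0,0],[1,0,0.81,0.057,0,0,0],[1,0,0.865,0.06,0,0,0],[1,0,0.90,0.063,0,0,0]]]'; python3 -m inch '[[[1,0,0.03,0.002,0,0,0],[1,0,0.045,0.003,0,0,0],[1,0,0.06,0.004,0,0,0],[1,0,0.065,0.004,0,0,0],[1,0,0.065,0.004,0,0,0]]]'; python3 - <<'E'
from h import *
import cv2
for k in range(2):
  go([0,.06,.16]);p=r.snapshot("top")
  for n in("dolly","bowl_rim"):print(n,[(np.round(rw(d["at"])*1e3),round(d["confidence"],2)) for d in r.landmark_of(n,p)[:1]])
p=r.snapshot("side");cv2.imwrite("pics/c.png",p["frame"])
print([np.round(rw(d["at"])*1e3) for d in r.landmark_of("lever_tip",p)[:1]])
E
```

```text
t: 5.2
eef_pos: [0.642, -0.182, 0.1587]
orientation: [-0.0, 0.998, -0.064, 0.0]
force: [-0.2, 0.7, 0.7]
width: 0.0001
gripper_force: 0.2
t: 5.7
eef_pos: [0.6404, -0.194, 0.158]
orientation: [-0.0, 0.998, -0.064, 0.0]
force: [0.3, -1.1, -0.9]
width: 0.0001
gripper_force: 0.4
t 5.7 tcp rw [  1.   57.6 158. ] shift [-0.005 -0.012 -0.01 ] turn [-0.     -0.      0.0001]
dolly [(array([  2.,  84., 219.]), 0.96)]
bowl_rim [(array([  2., 208., 192.]), 0.72)]
t 5.85 tcp rw [  1.   57.7 158. ] shift [-0.005 -0.011 -0.01 ] turn [-0.     -0.      0.0002]
dolly [(array([ -1.,  87., 222.]), 0.72)]
bowl_rim [(array([  2., 212., 192.]), 0.82)]
[array([-178.,   58.,  157.])]
```

View pics/c.png

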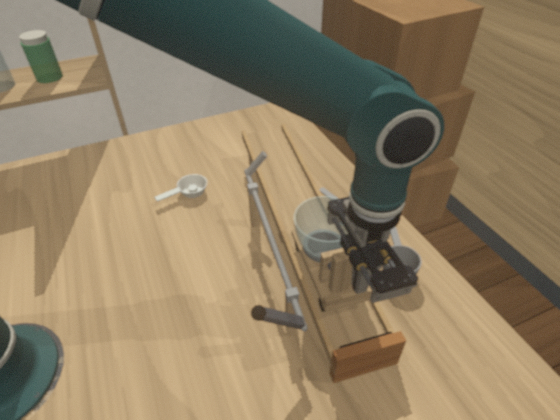

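```bash
python3 -m inch '[[[1,0,0,0,0,0,0],[1,0,0,0,0,0,0],[1,0,0,0,0,0,0],[1,0,0,0,0,0,0],[1,0,0,0,0,0,0],[1,0,0,0,0,0,0],[1,0,0,0,0,0,0],[1,0,0,0,0,0,0]]]' | head -1
python3 -m inch '[[[1,0,0.01,0,0,0,0],[1,0,0.025,0.001,0,0,0],[1,0,0.045,0.003,0,0,0],[1,0,0.065,0.004,0,0,0],[1,0,0.085,0.006,0,0,0],[1,0,0.105,0.007,0,0,0],[1,0,0.125,0.008,0,0,0],[1,0,0.145,0.01,0,0,0],[1,0,0.165,0.011,0,0,0],[1,0,0.185,0.013,0,0,0]]]' | head -2
python3 -m inch '[[[1,0,0.02,0.001,0,0,0],[1,0,0.04,0.003,0,0,0],[1,0,0.06,0.004,0,0,0],[1,0,0.08,0.005,0,0,0],[1,0,0.095,0.006,0,0,0],[1,0,0.11,0.007,0,0,0],[1,0,0.125,0.008,0,0,0],[1,0,0.14,0.01,0,0,0],[1,0,0.155,0.011,0,0,0],[1,0,0.17,0.012,0,0,0]]]' | head -2
python3 -m inch '[[[1,0,0.015,0,0,0,0],[1,0,0.03,0,0,0,0],[1,0,0.045,0,0,0,0],[1,0,0.06,0,0,0,0],[1,0,0.075,0,0,0,0],[1,0,0.09,0,0,0,0],[1,0,0.15,0,0,0,0],[1,0,0.3,0,0,0,0],[1,0,0.45,0,0,0,0],[1,0,0.45,0,0,0,0]]]'
python3 - <<'E'
from h import *
import cv2
go([0,-.1,.16]);p=r.snapshot("top");q=r.snapshot("side")
for n in("dolly","bowl_rim","lever_tip"):
  for s in(p,q):print(n,[(np.round(rw(d["at"])*1e3),round(d["confidence"],2)) for d in r.landmark_of(n,s)[:1]])
cv2.imwrite("pics/d.png",q["frame"])
E
```

```text
t: 6.9
t: 7.9
eef_pos: [0.6355, -0.2314, 0.1553]
t: 8.9
eef_pos: [0.6312, -0.2649, 0.153]
t: 9.9
eef_pos: [0.6169, -0.3614, 0.1528]
orientation: [0.002, 0.998, -0.068, -0.001]
force: [-0.1, -1.1, 0.6]
width: 0.0005
gripper_force: 0.0
t 9.9 tcp rw [  -0.8 -111.4  152.8] shift [ 0.003 -0.057 -0.036] turn [ 0.0014  0.0003 -0.0024]
dolly [(array([  1.,  19., 218.]), 0.79)]
dolly [(array([  1.,  17., 215.]), 0.98)]
bowl_rim [(array([  2., 140., 186.]), 0.95)]
bowl_rim [(array([ -5., 138., 180.]), 0.59)]
lever_tip [(array([-178.,   60.,  154.]), 0.61)]
lever_tip [(array([-180.,   61.,  157.]), 0.58)]
```

View pics/d.png

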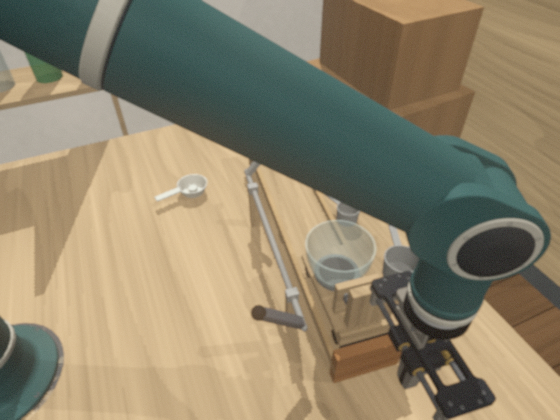

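The dolly is resting against the lip, with its board at about (365,295) and the lip at (365,355). The lever ball at (260,313) is swung out, and the gripper is clear of the board, downhill at (430,350).

```bash
python3 -c "
from bench import r
print(r.job_done())"
```

```text
the job is handed in; nothing more can be done
None
```

The job is handed in with no verdict returned: the dolly rolled free, was held about 83 mm up the runway for over a second and eased onto the lip, the lever is still out and the gripper clear, but I couldn't read the board's compression directly (predicted worst case about 8 mm of 11 mm) and didn't re-measure the cups or egg separator.

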